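Clamp the ingot mould with its draw latch

ROBOT

A 6-joint arm with a two-finger parallel gripper is mounted at the origin on the work surface. World frame = base frame: x ahead of the robot, y to its left, z up, the work surface at z = 0. Lengths are in mm, angles in rad, forces in N, time in s.
With the tool pointing down it reaches from about 350 to 875 mm from the base axis. Payload 4.2 kg.
Tool frame: the origin (TCP) lies at the very end of the fingers, on their centre line; the grasp point (between the pads) lies 19 mm behind it; z points along the fingers, y is the line along which they close (so a half turn about z gives the same grasp; the last joint's range is limited). The gripper opens to 85 mm and grips with 20 to 120 N. Pads are 22 mm wide; open, the fingers measure 114 mm over their backs; the gripper's body (76 mm by 85 mm) begins 54 mm behind the grasp point. The pads swing forward as they close: fully open they stand 13 mm farther back than shut.
Start: joints at [-1.067, 0.385, 0.008, 0, -1.194, -0.259], TCP at [151.494, -606.341, 231.312] pointing down, gripper open.
Joint ranges: [-3.14, 3.14], [-1.21, 2.06], [-1.07, 1.41], [-3.16, 2.05], [-2.99, -0.16], [-3.1, 3.1]. Speed limits (rad/s): [2.79, 2.79, 3.14, 3.14, 3.14, 3.14].

INTERFACE

Orientations are given as a unit quaternion [w, x, y, z].
In Python, from bench import monitor, get_image, camera_params, close_job gives the robot as it stands.
- The arm moves only by the tool drive_tool, never from a script. Its argument "series" is a list of rows, each a list of 5 numbers: the opening, from 0 (shut) to 1 (fully open), then the shift along the tool's x, y, z in units of 25 mm (1.0 is 25 mm), then the turn about the tool's z in rad. In form: [[claw, tx, ty, tz, turn], ...]. A call has 1 to 20 rows; each row shifts and turns the commanded pose from where the row before left it, along the tool's axes as they then stand; what a row does not reach is not made up. A row lasts 1/8 s, in which the tool goes at most 62.5 mm and 10.7 degrees, less where a joint would pass 70% of its speed; a pose out of reach is approached as far as the arm can. A call is refused whole if a number of a shift passes 1 or a number of a turn 0.188, either way. A call with a gripper value outside its range is refused whole. The fingers move at their own pace and stop on an object; "squeeze" is the grip in N (left out, the last holds). Time passes only in rows, so rows that do not move let the fingers close. It gives the time, the measured TCP pose, the force, the opening and the grip force at its end, in the units of the state.
- monitor.observe(): the state, without advancing time (a new reading comes with each control period).
- get_image(name): name is "side" or "top" or "wrist"; returns (picture, depth): 420x560x3 uint8, blue, green, red; 420x560 float32, mm along the optical axis (not along the pixel's ray), 0 where there is no reading.
- camera_params(name): a dict with "intrinsics" (3x3 intrinsics, pixels), "T" (4x4, takes a point from camera to world coordinates); the wrist camera has in their place "mount" (4x4, takes a point from camera to tool coordinates, whose origin is the TCP and whose axes are the flange's). Camera axes: x right, y up, looking along -z (the intrinsics and any distortion apply to the point x, -y, -z); pixel columns grow to the right and rows downward; lengths in mm; the calibration is good to about 2 mm. A picture is of the moment at which its call begins: read the wrist's pose just before it. camera_params takes no time and is no camera call.
- close_job(): hands the job in; it is judged then, once.
The state is a dict: "time_s": time; "q": joint angles; "joint_velocities": joint speeds; "joint_efforts": joint torques, N m; "tcp_pos": TCP position; "tool_rot": TCP orientation; "contact_force": force on the tool from outside, world axes, zero at the start; "wrist_torque": the same for the moment, N m; "grip_width": opening from 0.0 (shut) to 1.0 (fully open); "grasp_force": force on a finger pad.
Only numpy, scipy, OpenCV 4.12 (cv2) and the standard library are available. Lean on these libraries where they do the work, as an engineer would, in place of code of your own. Each camera call takes 0.05 s, during which the arm holds its last target. There are 200 camera calls.

TASK

Close the two-part ingot mould on the jeweller's bench: hook the wire bail of its draw latch behind both keeper prongs of the sliding half, then swing the lever over past centre and press it down firmly home on its cushioned stop, with about 10 N on the lever and never more than 20 N. The stop is screw-set to a height nobody measured, so feel for it; leave the latch clamped, and leave the pliers, the steel block and the jar where they are.

Things in the scene. Friction and masses are not known exactly. Their poses are not given: they have to be found in the camera images.
- mould: Ingot mould fixed to the bench: steel base 245 x 86 x 10 mm; on it a fixed aluminium half (140 x 70 mm, top 50 mm above the bench) with the latch, and a sliding half of the same height. Origin: centre of the underside. x points from the lever towards the keeper, y along the latch's axles, z up. The latch pulls tight towards -x.
- sliding_half (a joint): Travel of the sliding half towards the fixed half, m: 0 = open, about 0.006 when clamped. Springs hold it open: about 12 N starts it and each mm takes 3.5 N more. Its keeper is two steel prongs, each 8 mm wide, 38 mm free between them, standing 31 mm tall on its top.
- keeper_seat (a point): Where the bail bar's axis sits when hooked, midway between the prongs, 70 mm above the bench, 20 mm above the half's top. The prongs' +x faces are 3 mm to -x of it; their lips, 5 to 9 mm above it, reach 3 mm to +x. So bring the bar down at least 6 mm to +x of it, then draw it back (-x) under the lips; it may sit from 2 mm above to 17 mm below it.
- lever_pivot (a point): Axis of the lever, on the mould's centre line, 70 mm above the bench, 106 mm to -x of keeper_seat when open.
- lever (a joint): Lever angle, rad: 0 = handle level towards -x (clamped), 1.57 = upright, more = leaning to the keeper (limit 2.4). Starts at 1.85 to 2.2; about 1.3 once the bar is drawn up to the prongs. Its stiff hinge (0.06 N m) holds it where left. With the bail hooked it is past centre below 0.35; it meets its stop somewhere between 0.00 and 0.17.
- lever_plate: The lever's flat steel handle, 26 mm wide, 4 mm thick, from the pivot to 75 mm from it. Origin on the pivot axis, mid-thickness; the handle runs along its own -x. Its own +z face is the one to push: towards the keeper when upright, on top when clamped.
- lever_tip (a point): End of the lever's handle, mid-thickness, 75 mm from lever_pivot.
- bail_bar (a point): Middle of the bail's cross bar: a dark sleeve 12 mm thick, 30 mm long along the mould's y, to be gripped from above; outside it the bar is 6 mm thick. The bail is a wire loop 62 mm wide, hinged to the lever 18 mm from lever_pivot, 117 mm from the bar. The bar moves in the mould's x-z plane within 135 mm of lever_pivot, turning lever and bail (friction to about 6 N); it stays where left.
- stop_post: Foot of the lever's stop, on top of the fixed half, 55 mm to -x of lever_pivot. Origin 50 mm above the bench. Above it is a rubber pad 14 mm wide, sprung at about 20 N per mm, on a screw of unmeasured setting: the free pad's top is 68 to 77 mm above the bench, and this origin tells nothing of it.
- pliers: Bystander: loose pliers with red handles, about 135 mm long, 15 mm high, lying on the bench; origin under the middle.
- bench_block: Bystander: loose steel block 60 x 60 x 20 mm; origin: centre of its underside.
- stone_jar: Bystander: loose glass jar with a metal lid, 44 mm wide, 50 mm high; origin: centre of its underside.

How it is judged (in metres and radians):
On the way, in this order (a step that is already met when the one before it is completed fails the run):
1. the bail's bar is hooked behind both keeper prongs, under their lips, with the lever still up (x of bail_bar in the frame of keeper_seat between -0.004 and 0.003 m and z of bail_bar in the frame of keeper_seat between -0.0185 and 0.004 m and value of joint lever above 0.9 rad), for 0.2 s.
2. with the bail hooked, the lever is over and pressed home on its stop with more than 8 N (x of bail_bar in the frame of keeper_seat between -0.004 and 0.003 m and z of bail_bar in the frame of keeper_seat between -0.0185 and 0.004 m and value of joint lever below 0.24 rad and contact force between lever_plate and stop_post above 8 N), for 0.2 s.
At the end, for the whole second after the job is handed in: The bail's bar is behind the keeper prongs and under their lips (within 4 mm along the pull), the sliding half is drawn in by more than 3.5 mm, and the lever is past centre (below 0.24 rad), at rest and still bearing on its stop (more than 0.5 N) (x of bail_bar in the frame of keeper_seat between -0.004 and 0.003 m and z of bail_bar in the frame of keeper_seat between -0.0185 and 0.004 m and value of joint lever below 0.24 rad and contact force between lever_plate and stop_post above 0.5 N and value of joint sliding_half above 0.0035 m and velocity of joint lever between -0.05 and 0.05 rad/s); the robot touches nothing.
It fails at once if the lever is pushed with more than 20 N (contact force between any of the fingers, the arm and lever_plate above 20 N).
It fails at once if a bystander is moved more than 30 mm (distance of any of pliers, bench_block, stone_jar from where it was at the start of the episode above 0.03 m).
It also fails if it takes over 54 s, if anything falls off the work surface, if the arm or the gripper's body presses on something with over 40 N, if the wrist force passes 120 N, or if a joint passes its speed limit or range.

## Working session

There is one attempt and no reset: what is moved stays moved. The work goes in short steps, Python scripts to look and compute and a tool call to move; the robot and the scene stay as the last step left them, time stands still between calls to the robot, and variables do not carry over. Pictures are saved under pics/ and viewed, at most 10 in all, crops included, and the job is handed in when it is done.

Besides the shell and the picture viewer there is one more tool, called after "Request:" by a JSON object that holds its "name" and its "arguments", one argument or row to a line. drive_tool: Moves the arm, as the interface text tells. Its arguments: {"type":"object","properties":{"series":{"type":"array"},"squeeze":{"type":"number"}},"required":["series"]}

```bash
mkdir -p pics; ls; python3 - <<'E'
from bench import monitor,get_image,camera_params
import cv2,numpy as np
for n in("top","side"):
    p,d=get_image(n);cv2.imwrite(f"pics/{n}0.png",p);np.save(f"{n}0.npy",d)
    c=camera_params(n);print(n,c["intrinsics"],c["T"].round(3) if hasattr(c["T"],"round") else c["T"],[k for k in c])
print(monitor.observe())
print(camera_params("wrist"))
E
```

```text
pics
top [[394.2874735    0.         277.68449016]
 [  0.         394.2874735  206.89565694]
 [  0.           0.           1.        ]] [[-5.00000e-03  9.84000e-01 -1.80000e-01  4.34094e+02]
 [-1.00000e+00 -6.00000e-03 -3.00000e-03  2.26800e+01]
 [-4.00000e-03  1.80000e-01  9.84000e-01  7.85421e+02]
 [ 0.00000e+00  0.00000e+00  0.00000e+00  1.00000e+00]] ['intrinsics', 'T']
side [[382.95816109   0.         279.22152143]
 [  0.         382.95816109 213.71530753]
 [  0.           0.           1.        ]] [[-9.35000e-01  2.52000e-01 -2.48000e-01  3.90718e+02]
 [-3.54000e-01 -6.58000e-01  6.64000e-01  4.66222e+02]
 [ 4.00000e-03  7.09000e-01  7.05000e-01  5.44119e+02]
 [ 0.00000e+00  0.00000e+00  0.00000e+00  1.00000e+00]] ['intrinsics', 'T']
{'time_s': 0.1, 'q': array([-1.06743295e+00,  3.85473164e-01,  6.80416728e-03, -4.51453456e-04,
       -1.19398773e+00, -2.58611285e-01]), 'joint_velocities': array([-0.00031328, -0.00120399,  0.00232475,  0.00138514,  0.001834  ,
       -0.00105578]), 'joint_efforts': array([ 5.40723777e-04, -3.93319988e+01,  1.88930243e+01,  4.19789135e+00,
     
[... 191 characters left out ...]
 'contact_force': array([ 0.65480299,  0.84449468, -1.10572935]), 'wrist_torque': array([0.01626971, 0.02160513, 0.01527783]), 'grasp_force': 0.0, 'grip_width': 1.001974407084801}
{'intrinsics': array([[343.05115795,   0.        , 278.42078207],
       [  0.        , 343.05115795, 209.16059759],
       [  0.        ,   0.        ,   1.        ]]), 'mount': array([[ 1.29859142e-03,  9.45204046e-01,  3.26477603e-01,
         8.53146647e+01],
       [ 9.99998913e-01, -9.99248061e-04, -1.08459722e-03,
        -1.18879955e+00],
       [-6.98933572e-04,  3.26478657e-01, -9.45204316e-01,
        -1.42955722e+02],
       [ 0.00000000e+00,  0.00000000e+00,  0.00000000e+00,
         1.00000000e+00]])}
```

View pics/top0.png

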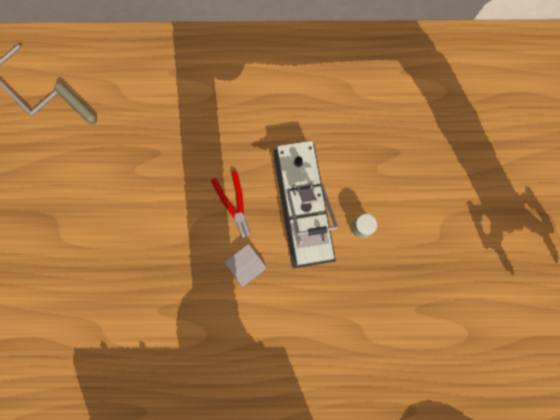

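View pics/side0.png

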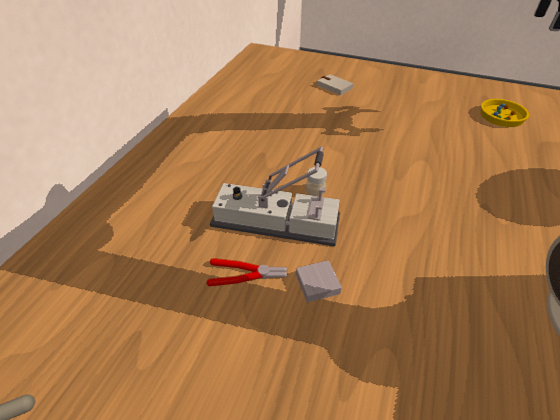

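```bash
cat > h.py <<'E'
from bench import monitor,get_image,camera_params
import cv2,numpy as np
from scipy.spatial.transform import Rotation as R
def pose():
    s=monitor.observe();q=s["tool_rot"];T=np.eye(4);T[:3,:3]=R.from_quat([q[1],q[2],q[3],q[0]]).as_matrix();T[:3,3]=s["tcp_pos"];return s,T
def cam(n,T=None):
    c=camera_params(n);return c["intrinsics"],(c["T"] if n!="wrist" else T@c["mount"])
def ray(K,T,uv):
    d=np.linalg.inv(K)@[uv[0],uv[1],1.];d=np.array([d[0],-d[1],-1.]);return T[:3,3],T[:3,:3]@d
def onz(K,T,uv,z):
    o,d=ray(K,T,uv);return o+d*(z-o[2])/d[2]
def tri(rs):
    A=np.zeros((3,3));b=np.zeros(3)
    for o,d in rs:
        d=d/np.linalg.norm(d);P=np.eye(3)-np.outer(d,d);A+=P;b+=P@o
    x=np.linalg.solve(A,b);return x,[float(np.linalg.norm(np.cross(x-o,d/np.linalg.norm(d)))) for o,d in rs]
def cloud(K,T,d):
    v,u=np.indices(d.shape);X=np.stack([(u-K[0,2])/K[0,0]*d,-(v-K[1,2])/K[1,1]*d,-d],-1);return X@T[:3,:3].T+T[:3,3]
E
python3 - <<'E'
from h import *
a=cv2.imread("pics/top0.png")[130:275,260:385];b=cv2.imread("pics/side0.png")[140:250,200:350]
a=cv2.resize(a,None,fx=4,fy=4,interpolation=cv2.INTER_CUBIC)
b=cv2.resize(b,None,fx=5,fy=5,interpolation=cv2.INTER_CUBIC)
cv2.imwrite("pics/a.png",a);cv2.imwrite("pics/b.png",b)
for n in("top","side"):
    K,T=cam(n);P=cloud(K,T,np.load(n+"0.npy"));z=P[...,2]
    m=((z>44)&(z<56)&(P[...,0]>250)&(P[...,0]<620)&(abs(P[...,1])<250)).astype(np.uint8)
    nn,l,st,ce=cv2.connectedComponentsWithStats(m)
    for i in range(1,nn):
        if st[i,4]>100:
            pts=P[l==i];r=cv2.minAreaRect(pts[:,:2].astype(np.float32));print(n,st[i],r,np.median(pts[:,2]))
E
```

```text
top [283 181  28  35 190] ((586.66845703125, -11.387706756591797), (65.64535522460938, 51.7525634765625), 0.12228304147720337) 50.08408007045182
top [290 186  35  29 509] ((582.22900390625, -31.10140609741211), (46.781837463378906, 60.20402526855469), 8.9088716506958) 50.32880425851465
top [296 214  32  17 359] ((539.708740234375, -39.445594787597656), (24.891395568847656, 56.683345794677734), 9.270339965820312) 50.00498278478847
top [355 214  22  21 356] ((535.6907958984375, -140.33494567871094), (38.080074310302734, 38.474632263183594), 44.10442352294922) 50.17501239808644
top [ 290  219   44   45 1026] ((508.9844665527344, -37.44042205810547), (84.53257751464844, 70.16548919677734), 8.734254837036133) 50.78320283407311
side [309 167  18  14 152] ((529.9321899414062, -138.95152282714844), (40.55019760131836, 26.773021697998047), 69.47139739990234) 48.91705459752805
side [249 191  43  28 731] ((591.046142578125, -24.291847229003906), (67.83261108398438, 71.09748840332031), 8.585393905639648) 49.380388502033725
side [ 290  193   50   34 1204] ((508.5480651855469, -37.96392059326172), (84.639892578125, 73.83440399169922), 8.982985496520996) 49.463830530432176
```

View pics/a.png

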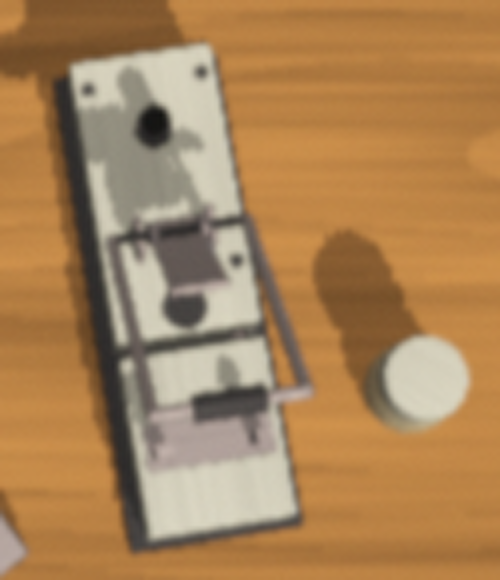

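View pics/b.png

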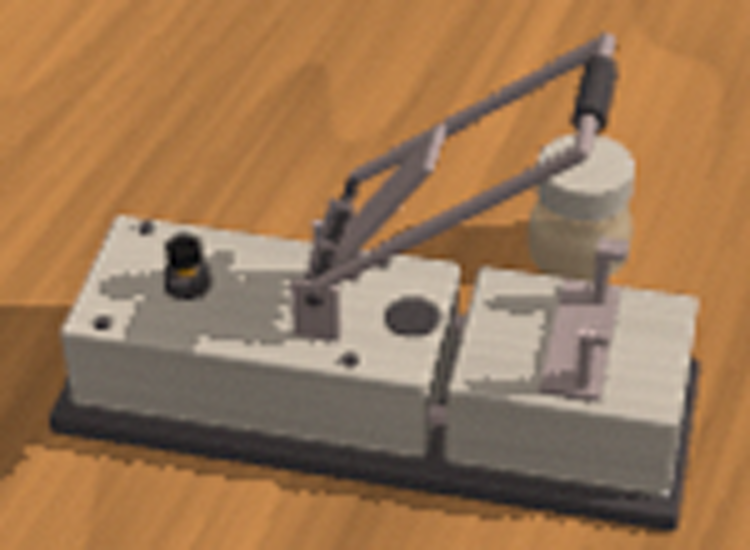

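Top view crop: lever plate at about (308,195), sleeve at about (317,231), keeper at (312,240), all in top-image pixels. Side view: sleeve at (319,158), lever end at (287,169), prongs at (322,190) and (318,209), stop pad at (237,190). Next I'll triangulate the bar and lever tip and locate the keeper and pivot.

```bash
cat >> h.py <<'E'
EX=np.array([-np.cos(np.radians(8.9)),-np.sin(np.radians(8.9)),0]);EY=np.array([-EX[1],EX[0],0]);EZ=np.array([0,0,1.])
E
python3 - <<'E'
from h import *
cs={n:cam(n) for n in("top","side")}
I={n:cv2.imread(f"pics/{n}0.png") for n in cs}
C={n:cloud(*cs[n],np.load(n+"0.npy")) for n in cs}
px={}
for n,(u0,v0,u1,v1) in {"top":(304,222,330,238),"side":(312,148,326,170)}.items():
    g=I[n].max(2);m=np.zeros_like(g);m[v0:v1,u0:u1]=(g[v0:v1,u0:u1]<75)
    nn,l,st,ce=cv2.connectedComponentsWithStats(m,connectivity=8);i=1+st[1:,4].argmax();px[n]=ce[i];print(n,st[i],ce[i],"depth pts",np.median(C[n][l==i],0).round(1))
x,e=tri([ray(*cs[n],px[n]) for n in cs]);print("bar",x.round(1),e)
x2,e=tri([ray(*cs["top"],(308.5,201)),ray(*cs["side"],(287,170))]);print("tip",x2.round(1),e)
O=np.array([508.8,-37.7,0])
mx=lambda p:np.array([(p-O)@EX,(p-O)@EY,p[...,2]])
print("bar rel sliding centre",mx(x).round(1),"tip",mx(x2).round(1))
# side cloud in mould frame, above top
P=C["side"];M=np.stack([(P-O)@EX,(P-O)@EY,P[...,2]],-1)
def show(name,u0,v0,u1,v1,zl,zh):
    q=M[v0:v1,u0:u1].reshape(-1,3);q=q[(q[:,2]>zl)&(q[:,2]<zh)&(abs(q[:,0])<200)&(abs(q[:,1])<60)]
    print(name,len(q),q.min(0).round(1),np.median(q,0).round(1),q.max(0).round(1))
show("prongtop far",316,184,328,196,72,95);show("prongtop near",312,204,324,216,72,95)
show("pad",230,184,244,202,58,95);show("cheek near",256,192,270,208,56,90);show("lever",272,164,290,186,85,160)
P=C["top"];M=np.stack([(P-O)@EX,(P-O)@EY,P[...,2]],-1)
show("T lever",300,190,318,204,90,170);show("T keeper",296,230,330,250,53,90);show("T pad",292,154,306,168,55,95)
E
```

```text
top [309 227  17   5  45] [317.31111111 229.        ] depth pts [511.3 -38.5 169.1]
side [315 151   6  14  41] [317.34146341 157.95121951] depth pts [511.9 -28.2 167.1]
bar [512.3 -38.1 162.7] [0.15831531975537327, 0.15831531975519783]
tip [562.6 -27.6 131.3] [1.1384909068590974, 1.1384909068592721]
bar rel sliding centre [ -3.4   1.  162.7] tip [-54.8  -1.6 131.3]
prongtop far 29 [ 3.3 17.6 72.6] [ 8.1 21.  77.8] [14.3 29.1 79.7]
prongtop near 32 [  3.5 -29.   72.5] [  8.2 -24.2  78.1] [ 14.3 -16.6  79.9]
pad 50 [-156.3   -7.8   58. ] [-148.7   -1.2   69.1] [-142.5    7.3   71.1]
cheek near 92 [-103.3  -34.3   56. ] [-93.9 -18.2  69.8] [-84.6 -11.   89.9]
lever 196 [-88.  -33.5  87.7] [-66.5   0.6 114.2] [-44.1  32.8 134. ]
T lever 186 [-85.2 -13.1  90.6] [-67.   -0.6 117.9] [-53.3  12.4 136.5]
T keeper 225 [ -9.2 -30.   53. ] [ 4.3 -3.5 54.2] [13.6 27.7 81.8]
T pad 74 [-156.2   -8.3   55.5] [-148.1   -1.1   69.1] [-141.6    8.1   72.4]
```

```bash
python3 - <<'E'
from h import *
s,T=pose();print(T.round(3))
O=np.array([508.8,-37.7,0]);print("seat",O+11.7*EX,"pivot",O-94.3*EX)
ty=T[:3,1];a=np.arctan2(ty[1],ty[0])
for sg in(1,-1):
    b=np.arctan2(sg*EX[1],sg*EX[0]);t=-(b-a);t=(t+np.pi)%(2*np.pi)-np.pi;print("turn",sg,t)
d=np.array([512.3,-38.1,200])-T[:3,3];print("in tool now",T[:3,:3].T@d/25)
E
```

```text
[[-9.70000e-01 -2.42000e-01 -1.00000e-03  1.51359e+02]
 [-2.42000e-01  9.70000e-01  2.00000e-03 -6.05878e+02]
 [ 0.00000e+00  2.00000e-03 -1.00000e+00  2.30349e+02]
 [ 0.00000e+00  0.00000e+00  0.00000e+00  1.00000e+00]]
seat [497.24086957 -39.51011152   0.        ] pivot [601.96461534 -23.11081057   0.        ]
turn 1 -1.4815451148062637
turn -1 1.6600475387835285
in tool now [-19.50763542  18.53668586   1.24790984]
```

Request:
{"name": "drive_tool", "arguments": {
  "series": [
    [0.6, -0.98, 0.93, 0, 0],
    [0.6, -0.98, 0.93, 0, 0],
    [0.6, -0.98, 0.93, 0, 0],
    [0.6, -0.98, 0.93, 0, 0],
    [0.6, -0.98, 0.93, 0, 0],
    [0.6, -0.98, 0.93, 0, 0],
    [0.6, -0.98, 0.93, 0, 0],
    [0.6, -0.98, 0.93, 0, 0],
    [0.6, -0.98, 0.93, 0, 0],
    [0.6, -0.98, 0.93, 0, 0],
    [0.6, -0.98, 0.93, 0, 0],
    [0.6, -0.98, 0.93, 0, 0],
    [0.6, -0.98, 0.93, 0, 0],
    [0.6, -0.98, 0.93, 0, 0],
    [0.6, -0.98, 0.93, 0, 0],
    [0.6, -0.98, 0.93, 0, 0],
    [0.6, -0.98, 0.93, 0, 0],
    [0.6, -0.98, 0.93, 0, 0],
    [0.6, -0.95, 0.9, 0, 0],
    [0.6, -0.9, 0.85, 0, 0]
  ],
  "squeeze": 30
}}

```text
time_s: 2.6
tcp_pos: [512.4, -38.8, 230.9]
tool_rot: [-0.0, -0.122, 0.993, 0.0]
contact_force: [0.7, -0.3, 0.1]
grip_width: 0.604
grasp_force: 0.0
```

Request:
{"name": "drive_tool", "arguments": {
  "series": [
    [0.6, 0, 0, 0, -0.185],
    [0.6, 0, 0, 0, -0.185],
    [0.6, 0, 0, 0, -0.185],
    [0.6, 0, 0, 0, -0.185],
    [0.6, 0, 0, 0, -0.185],
    [0.6, 0, 0, 0, -0.185],
    [0.6, 0, 0, 0, -0.185],
    [0.6, 0, 0, 0, -0.185],
    [0.6, 0, 0, 0, 0]
  ]
}}

```text
time_s: 3.72
tcp_pos: [511.9, -39.8, 230.9]
tool_rot: [0.0, 0.759, -0.651, -0.0]
contact_force: [-0.3, -1.3, 0.1]
grip_width: 0.601
grasp_force: 0.0
```

```bash
cat > st.py <<'E'
from h import *
s,T=pose();O=np.array([508.8,-37.7,0]);p=s["tcp_pos"]
seat=O+11.7*EX
d=p-seat
print("t",round(s["time_s"],2),"tcp",p.round(1),"rel seat: x %.1f y %.1f z %.1f"%(d@EX,d@EY,p[2]),"Fmould x %.1f y %.1f z %.1f"%(s["contact_force"]@EX,s["contact_force"]@EY,s["contact_force"][2]),"grip",s["grip_width"].round(3),s["grasp_force"],"yawerr",np.degrees(np.arctan2(T[:3,1]@EY,T[:3,1]@EX)).round(2),"q",np.round(s["q"],2))
E
python3 st.py
```

```text
Traceback (most recent call last):
  File "st.py", line 5, in <module>
    print("t",round(s["time_s"],2),"tcp",p.round(1),"rel seat: x %.1f y %.1f z %.1f"%(d@EX,d@EY,p[2]),"Fmould x %.1f y %.1f z %.1f"%(s["contact_force"]@EX,s["contact_force"]@EY,s["contact_force"][2]),"grip",s["grip_width"].round(3),s["grasp_force"],"yawerr",np.degrees(np.arctan2(T[:3,1]@EY,T[:3,1]@EX)).round(2),"q",np.round(s["q"],2))
                                                                                                                                                                                                               ^^^^^^^^^^^^^^^^^^^^^
AttributeError: 'float' object has no attribute 'round'
```

```bash
sed -i 's/s\["grip_width"\].round(3)/round(float(s["grip_width"]),3)/' st.py; python3 st.py; python3 - <<'E'
from h import *
s,T=pose();p,d=get_image("wrist");cv2.imwrite("pics/w1.png",p);K,W=cam("wrist",T);np.save("w1.npy",np.dstack([cloud(K,W,d)]))
O=np.array([508.8,-37.7,0])+11.7*EX
P=cloud(K,W,d);M=np.stack([(P-O)@EX,(P-O)@EY,P[...,2]],-1)
ok=d>0
def show(n,m):
    q=M[m];print(n,len(q),*( [a.round(1) for a in (np.percentile(q,3,0),np.median(q,0),np.percentile(q,97,0))] if len(q) else []))
g=p.max(2)
show("prongs",ok&(M[...,2]>74)&(M[...,2]<84)&(abs(M[...,0])<15)&(abs(M[...,1])<32))
show("sleeve",ok&(M[...,2]>155)&(M[...,2]<175)&(abs(M[...,0]+15)<12)&(abs(M[...,1])<35))
show("sleeve dark",ok&(g<75)&(M[...,2]>155)&(M[...,2]<175)&(abs(M[...,0]+15)<12)&(abs(M[...,1])<35))
E
```

```text
t 3.73 tcp [511.9 -39.8 230.9] rel seat: x -14.4 y 2.5 z 230.9 Fmould x 0.5 y 1.2 z 0.1 grip 0.601 0.0 yawerr -0.2 q [ 0.24  0.2  -0.26 -0.   -1.11 -0.09]
prongs 205 [ -7.4 -25.   76.5] [-1.3 22.3 79.3] [ 3.  28.5 80.7]
sleeve 1497 [-23.6 -29.6 156.7] [-12.9   4.8 166.6] [ -7.  34. 170.]
sleeve dark 329 [-17.5 -11.3 164.1] [-15.4   3.8 167.9] [ -7.6  16.7 169.7]
```

View pics/w1.png

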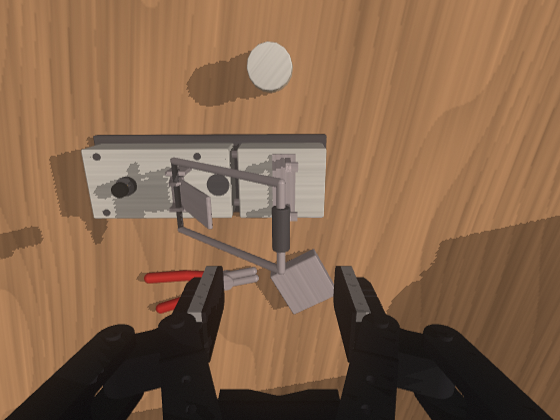

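Wrist view: sleeve at (281,229), centred between the pads, lever plate at (197,205), prongs at (285,165) and nearby. The jar is clear. Descend and grip.

Request:
{"name": "drive_tool", "arguments": {
  "series": [
    [0.6, 0, 0, 0.8, 0],
    [0.6, 0, 0, 0.8, 0],
    [0.6, 0, 0, 0.8, 0],
    [0.6, 0, 0, 0.6, 0],
    [0.6, 0, 0, 0.2, 0],
    [0.15, 0, 0, 0, 0],
    [0.05, 0, 0, 0, 0],
    [0.05, 0, 0, 0, 0],
    [0.05, 0, 0, 0, 0],
    [0.05, 0, 0, 0, 0]
  ],
  "squeeze": 30
}}

```text
time_s: 5.03
tcp_pos: [510.9, -40.1, 151.7]
tool_rot: [0.001, 0.759, -0.651, -0.001]
contact_force: [-4.1, -0.8, 5.6]
grip_width: 0.126
grasp_force: 29.6
```

```bash
python3 st.py
```

```text
t 5.03 tcp [510.9 -40.1 151.7] rel seat: x -13.4 y 2.7 z 151.7 Fmould x 4.2 y 0.2 z 5.6 grip 0.126 29.602848887443542 yawerr -0.09 q [ 0.24  0.27 -0.38 -0.   -0.92 -0.08]
```

Request:
{"name": "drive_tool", "arguments": {
  "series": [
    [0.05, 0, 0.06, 0.28, 0],
    [0.05, 0, 0.13, 0.28, 0],
    [0.05, 0, 0.15, 0.28, 0],
    [0.05, 0, 0.15, 0.28, 0],
    [0.05, 0, 0.15, 0.28, 0],
    [0.05, 0, 0.15, 0.28, 0],
    [0.05, 0, 0.15, 0.28, 0],
    [0.05, 0, 0.1, 0.28, 0],
    [0.05, 0, 0, 0, 0],
    [0.05, 0, 0, 0, 0]
  ]
}}

```text
time_s: 6.28
tcp_pos: [488.3, -43.4, 95.4]
tool_rot: [-0.001, 0.76, -0.65, 0.001]
contact_force: [5.1, 0.6, -1.3]
grip_width: 0.122
grasp_force: 30.6
```

```bash
python3 st.py; python3 - <<'E'
from h import *
s,T=pose()
p,d=get_image("side");cv2.imwrite("pics/s2.png",cv2.resize(p[100:280,180:400],None,fx=3.5,fy=3.2,interpolation=cv2.INTER_CUBIC))
E
```

```text
t 6.28 tcp [488.3 -43.4  95.4] rel seat: x 9.5 y 2.4 z 95.4 Fmould x -5.1 y 0.2 z -1.3 grip 0.122 30.603927969932556 yawerr -0.05 q [ 0.24  0.31 -0.5   0.   -0.76 -0.09]
```

View pics/s2.png

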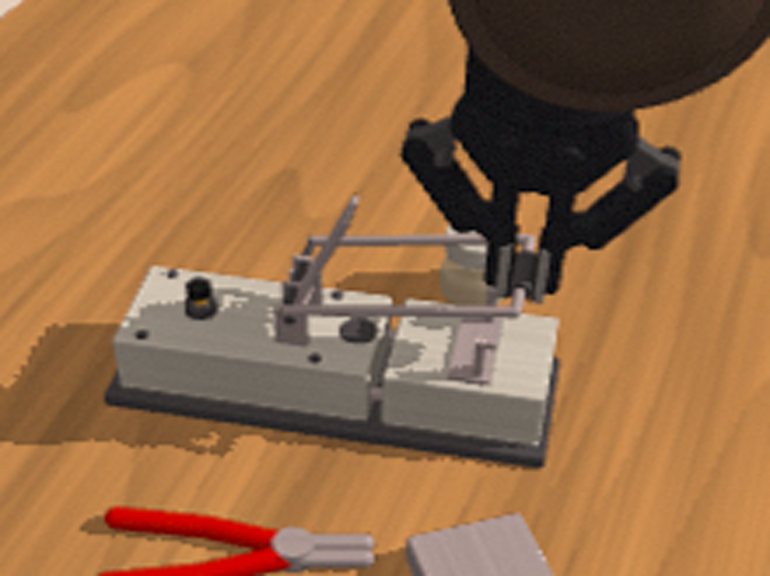

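Sleeve is held at about (525,270), and the bail's near corner (520,312) is to +x of the near prong (487,345). Shift a little further +x, then go down.

Request:
{"name": "drive_tool", "arguments": {
  "series": [
    [0.05, 0, 0.16, 0, 0],
    [0.05, 0, 0, 0.2, 0],
    [0.05, 0, 0, 0.2, 0],
    [0.05, 0, 0, 0.2, 0],
    [0.05, 0, 0, 0.2, 0],
    [0.05, 0, 0, 0.2, 0],
    [0.05, 0, 0, 0.2, 0],
    [0.05, 0, 0, 0.16, 0],
    [0.05, 0, 0, 0.12, 0],
    [0.05, 0, 0, 0, 0]
  ]
}}

```text
time_s: 7.58
tcp_pos: [481.8, -44.5, 57.9]
tool_rot: [0.001, 0.759, -0.651, -0.001]
contact_force: [-2.8, -1.4, 1.0]
grip_width: 0.124
grasp_force: 31.4
```

```bash
python3 st.py
```

```text
t 7.58 tcp [481.8 -44.5  57.9] rel seat: x 16.0 y 2.6 z 57.9 Fmould x 3.0 y 1.0 z 1.0 grip 0.124 31.426849365234375 yawerr -0.09 q [ 0.24  0.36 -0.55 -0.   -0.66 -0.09]
```

Request:
{"name": "drive_tool", "arguments": {
  "series": [
    [0.05, 0, -0.12, 0, 0],
    [0.05, 0, -0.12, 0, 0],
    [0.05, 0, -0.12, 0, 0],
    [0.05, 0, -0.12, 0, 0],
    [0.05, 0, -0.08, 0, 0],
    [0.05, 0, 0, 0, 0]
  ]
}}

```text
time_s: 8.32
tcp_pos: [492.7, -42.9, 57.0]
tool_rot: [0.003, 0.759, -0.651, -0.003]
contact_force: [-6.3, -0.5, -0.1]
grip_width: 0.126
grasp_force: 31.6
```

Request:
{"name": "drive_tool", "arguments": {
  "series": [
    [0.05, 0, -0.1, 0, 0],
    [0.05, 0, 0, 0, 0]
  ]
}}

```text
time_s: 8.57
tcp_pos: [495.1, -42.6, 57.0]
tool_rot: [0.003, 0.759, -0.651, -0.003]
contact_force: [-7.3, -0.5, 0.1]
grip_width: 0.127
grasp_force: 31.5
```

```bash
python3 st.py
```

```text
t 8.57 tcp [495.1 -42.6  57. ] rel seat: x 2.6 y 2.7 z 57.0 Fmould x 7.3 y -0.6 z 0.1 grip 0.127 31.531499326229095 yawerr -0.15 q [ 0.24  0.38 -0.52 -0.   -0.68 -0.09]
```

Request:
{"name": "drive_tool", "arguments": {
  "series": [
    [0.05, 0, -0.1, 0, 0],
    [0.05, 0, 0, 0, 0]
  ]
}}

```text
time_s: 8.82
tcp_pos: [497.1, -42.2, 56.8]
tool_rot: [0.004, 0.759, -0.651, -0.003]
contact_force: [-7.3, 0.2, -0.1]
grip_width: 0.127
grasp_force: 31.5
```

Request:
{"name": "drive_tool", "arguments": {
  "series": [
    [0.05, 0, -0.06, 0, 0],
    [0.05, 0, 0, 0, 0]
  ]
}}

```text
time_s: 9.07
tcp_pos: [498.2, -42.1, 56.7]
tool_rot: [0.004, 0.759, -0.651, -0.004]
contact_force: [-6.7, -0.2, -0.5]
grip_width: 0.126
grasp_force: 31.5
```

```bash
python3 st.py; python3 - <<'E'
from h import *
s,T=pose()
p,d=get_image("side");cv2.imwrite("pics/s3.png",cv2.resize(p[140:250,200:360],None,fx=5,fy=5,interpolation=cv2.INTER_CUBIC))
E
```

```text
t 9.07 tcp [498.2 -42.1  56.7] rel seat: x -0.6 y 2.7 z 56.7 Fmould x 6.7 y -0.8 z -0.5 grip 0.126 31.49025410413742 yawerr -0.17 q [ 0.24  0.39 -0.51 -0.   -0.69 -0.09]
```

View pics/s3.png

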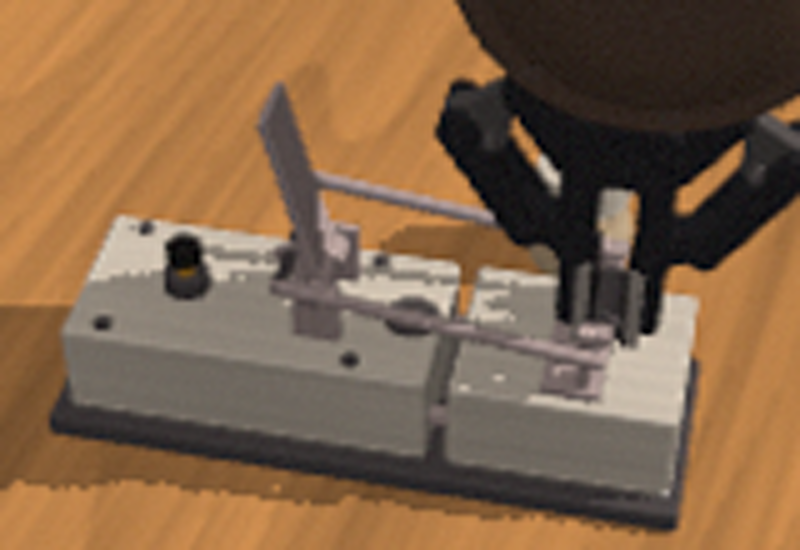

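The lever now leans slightly to -x (tip at (275,95), about 1.35 rad). The bar's near end (600,355) sits under the near lip (597,330). I'll push a bit more to feel the prongs.

Request:
{"name": "drive_tool", "arguments": {
  "series": [
    [0.05, 0, -0.06, 0, 0],
    [0.05, 0, 0, 0, 0]
  ]
}}

```text
time_s: 9.38
tcp_pos: [498.3, -42.1, 56.5]
tool_rot: [0.005, 0.759, -0.651, -0.005]
contact_force: [-9.6, 0.7, 2.3]
grip_width: 0.124
grasp_force: 31.7
```

Request:
{"name": "drive_tool", "arguments": {
  "series": [
    [0.05, 0, -0.06, 0, 0],
    [0.05, 0, 0, 0, 0]
  ]
}}

```text
time_s: 9.62
tcp_pos: [498.4, -42.1, 56.3]
tool_rot: [0.006, 0.759, -0.651, -0.006]
contact_force: [-12.4, -0.5, 3.7]
grip_width: 0.122
grasp_force: 31.9
```

```bash
python3 st.py
```

```text
t 9.62 tcp [498.4 -42.1  56.3] rel seat: x -0.7 y 2.7 z 56.3 Fmould x 12.3 y -1.4 z 3.7 grip 0.122 31.93702608346939 yawerr -0.21 q [ 0.24  0.39 -0.5  -0.   -0.69 -0.09]
```

Contact is firm: force rises with x fixed, and the bar is against the prongs. Relax, release, rise.

Request:
{"name": "drive_tool", "arguments": {
  "series": [
    [0.05, 0, 0.08, 0, 0],
    [0.05, 0, 0.06, 0, 0],
    [0.2, 0, 0, 0, 0],
    [0.35, 0, 0, 0, 0],
    [0.35, 0, 0, 0, 0],
    [0.35, 0, 0, -0.3, 0],
    [0.35, 0, 0, -0.6, 0],
    [0.35, 0, 0, -0.7, 0],
    [0.0, 0, 0, -0.7, 0],
    [0.0, 0, 0, -0.6, 0],
    [0.0, 0, 0, 0, 0]
  ]
}}

```text
time_s: 11.0
tcp_pos: [503.6, -41.0, 132.6]
tool_rot: [-0.002, 0.759, -0.651, 0.001]
contact_force: [0.2, -0.2, -1.0]
grip_width: 0.001
grasp_force: 0.0
```

```bash
python3 st.py; python3 - <<'E'
from h import *
K,T=cam("side");p,d=get_image("side");P=cloud(K,T,d);O=np.array([508.8,-37.7,0])+11.0*EX
M=np.stack([(P-O)@EX,(P-O)@EY,P[...,2]],-1)
cv2.imwrite("pics/s4.png",cv2.resize(p[120:250,200:360],None,fx=4.8,fy=4.5,interpolation=cv2.INTER_CUBIC))
m=(d>0)&(abs(M[...,1])<11)&(M[...,2]>100)&(M[...,0]<-100)&(M[...,0]>-150)
q=M[m];print(len(q));
for z in range(100,150,8):
    k=q[(q[:,2]>=z)&(q[:,2]<z+8)]
    if len(k):print(z,len(k),np.median(k,0).round(1))
E
```

```text
t 11.0 tcp [503.6 -41.  132.6] rel seat: x -6.1 y 2.5 z 132.6 Fmould x -0.2 y 0.2 z -1.0 grip 0.001 0.0 yawerr -0.06 q [ 0.24  0.28 -0.42  0.   -0.86 -0.09]
137
100 24 [-113.2   -0.3  104.6]
108 21 [-115.5    0.3  112.2]
116 26 [-117.9   -1.2  119.8]
124 22 [-119.7   -0.4  128.5]
132 26 [-121.9   -0.5  135.8]
140 18 [-124.3    0.6  141.3]
```

View pics/s4.png

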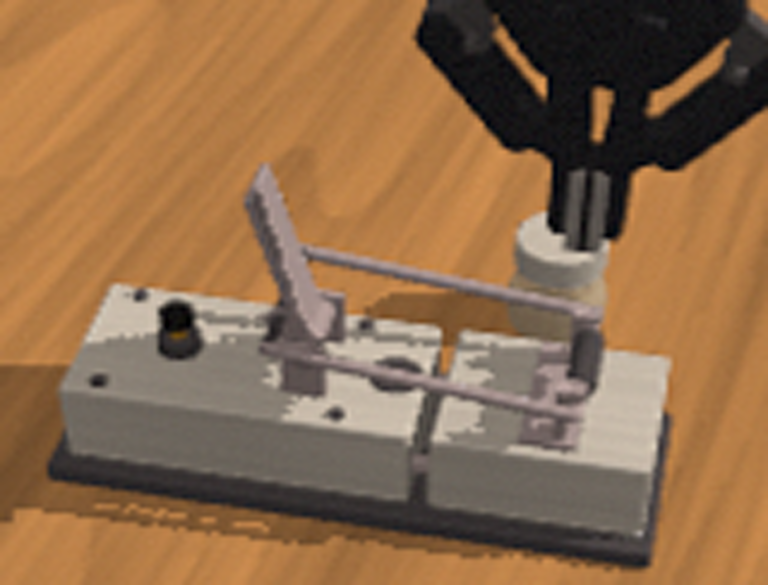

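Bail stays hooked with the bar at the prongs (590,350). Lever is at about 1.28 rad, its face at x≈-118 for z≈128, and the closed fingertips are at (587,245). Approach the lever.

Request:
{"name": "drive_tool", "arguments": {
  "series": [
    [0, 0, -0.5, 0, 0],
    [0, 0, -0.7, 0, 0],
    [0, 0, -0.8, 0, 0],
    [0, 0, -0.8, 0.1, 0],
    [0, 0, -0.5, 0.1, 0],
    [0, 0, -0.2, 0, 0],
    [0, 0, 0, 0, 0]
  ]
}}

```text
time_s: 11.92
tcp_pos: [588.6, -27.9, 125.4]
tool_rot: [0.0, 0.759, -0.651, -0.0]
contact_force: [-0.2, -0.0, -0.3]
grip_width: 0.001
grasp_force: 0.0
```

Request:
{"name": "drive_tool", "arguments": {
  "series": [
    [0, 0, -0.12, 0, 0],
    [0, 0, -0.12, 0, 0],
    [0, 0, 0, 0, 0]
  ]
}}

```text
time_s: 12.3
tcp_pos: [594.8, -27.0, 126.0]
tool_rot: [-0.0, 0.759, -0.651, 0.0]
contact_force: [0.8, 0.1, 0.9]
grip_width: -0.002
grasp_force: 0.0
```

Request:
{"name": "drive_tool", "arguments": {
  "series": [
    [0, 0, -0.12, 0, 0],
    [0, 0, -0.12, 0, 0],
    [0, 0, 0, 0, 0]
  ]
}}

```text
time_s: 12.68
tcp_pos: [600.9, -26.0, 125.8]
tool_rot: [-0.0, 0.759, -0.651, 0.0]
contact_force: [0.0, -0.6, 0.4]
grip_width: 0.001
grasp_force: 0.0
```

```bash
python3 st.py
```

```text
t 12.68 tcp [600.9 -26.  125.8] rel seat: x -104.5 y 2.7 z 125.8 Fmould x 0.1 y 0.6 z 0.4 grip 0.001 0.0 yawerr -0.07 q [ 0.23  0.44 -0.19  0.   -0.94 -0.07]
```

Request:
{"name": "drive_tool", "arguments": {
  "series": [
    [0, 0, -0.1, 0, 0],
    [0, 0, -0.1, 0, 0],
    [0, 0, 0, 0, 0]
  ]
}}

```text
time_s: 13.05
tcp_pos: [605.7, -25.3, 125.7]
tool_rot: [0.0, 0.759, -0.651, -0.0]
contact_force: [-0.4, 0.5, -0.4]
grip_width: -0.0
grasp_force: 0.0
```

Request:
{"name": "drive_tool", "arguments": {
  "series": [
    [0, 0, -0.1, 0, 0],
    [0, 0, 0, 0, 0]
  ]
}}

```text
time_s: 13.3
tcp_pos: [607.0, -25.1, 125.4]
tool_rot: [0.001, 0.759, -0.651, -0.001]
contact_force: [-3.7, 0.4, 0.8]
grip_width: 0.005
grasp_force: 1.6
```

Request:
{"name": "drive_tool", "arguments": {
  "series": [
    [0, 0, -0.1, 0.035, 0],
    [0, 0, -0.1, 0.035, 0],
    [0, 0, -0.1, 0.035, 0],
    [0, 0, -0.1, 0.035, 0]
  ]
}}

```text
time_s: 13.8
tcp_pos: [617.3, -23.5, 121.8]
tool_rot: [0.001, 0.759, -0.651, -0.001]
contact_force: [-5.2, -0.3, 0.0]
grip_width: -0.001
grasp_force: 2.4
```

```bash
python3 st.py
```

```text
t 13.8 tcp [617.3 -23.5 121.8] rel seat: x -121.1 y 2.7 z 121.8 Fmould x 5.2 y -0.5 z 0.0 grip -0.001 2.3755954625084996 yawerr -0.09 q [ 0.22  0.47 -0.15 -0.   -0.95 -0.07]
```

Request:
{"name": "drive_tool", "arguments": {
  "series": [
    [0, 0, -0.1, 0.05, 0],
    [0, 0, -0.1, 0.05, 0],
    [0, 0, -0.1, 0.06, 0],
    [0, 0, -0.09, 0.06, 0]
  ]
}}

```text
time_s: 14.3
tcp_pos: [627.0, -22.0, 116.4]
tool_rot: [0.001, 0.759, -0.651, -0.001]
contact_force: [-5.6, -0.2, 1.6]
grip_width: 0.0
grasp_force: 2.4
```

```bash
python3 st.py
```

```text
t 14.3 tcp [627.  -22.  116.4] rel seat: x -130.9 y 2.7 z 116.4 Fmould x 5.5 y -0.6 z 1.6 grip 0.0 2.4346570682612523 yawerr -0.09 q [ 0.22  0.49 -0.13 -0.   -0.95 -0.07]
```

Request:
{"name": "drive_tool", "arguments": {
  "series": [
    [0, 0, -0.1, 0.08, 0],
    [0, 0, -0.1, 0.09, 0],
    [0, 0, -0.09, 0.09, 0],
    [0, 0, -0.08, 0.1, 0]
  ]
}}

```text
time_s: 14.8
tcp_pos: [636.9, -20.4, 108.0]
tool_rot: [-0.0, 0.759, -0.651, 0.0]
contact_force: [-5.3, -1.3, 2.3]
grip_width: -0.004
grasp_force: 2.4
```

```bash
python3 st.py
```

```text
t 14.8 tcp [636.9 -20.4 108. ] rel seat: x -141.0 y 2.7 z 108.0 Fmould x 5.4 y 0.4 z 2.3 grip -0.004 2.3834035109030083 yawerr -0.07 q [ 0.22  0.51 -0.12  0.   -0.94 -0.07]
```

Request:
{"name": "drive_tool", "arguments": {
  "series": [
    [0, 0, -0.08, 0.1, 0],
    [0, 0, -0.07, 0.1, 0],
    [0, 0, -0.06, 0.1, 0],
    [0, 0, -0.05, 0.1, 0]
  ]
}}

```text
time_s: 15.3
tcp_pos: [644.1, -19.3, 98.0]
tool_rot: [-0.001, 0.759, -0.651, 0.001]
contact_force: [-1.8, 0.2, 1.3]
grip_width: 0.0
grasp_force: 1.5
```

```bash
python3 st.py
```

```text
t 15.3 tcp [644.1 -19.3  98. ] rel seat: x -148.2 y 2.7 z 98.0 Fmould x 1.7 y -0.5 z 1.3 grip 0.0 1.5453324298141524 yawerr -0.06 q [ 0.22  0.53 -0.11  0.   -0.93 -0.07]
```

Request:
{"name": "drive_tool", "arguments": {
  "series": [
    [0, 0, -0.06, 0.1, 0],
    [0, 0, -0.05, 0.1, 0],
    [0, 0, -0.04, 0.1, 0],
    [0, 0, -0.04, 0.1, 0],
    [0, 0, -0.02, 0.1, 0],
    [0, 0, 0, 0, 0]
  ]
}}

```text
time_s: 16.05
tcp_pos: [648.3, -18.7, 84.9]
tool_rot: [0.0, 0.759, -0.651, -0.0]
contact_force: [0.2, -0.4, -0.9]
grip_width: 0.003
grasp_force: 0.0
```

```bash
python3 st.py
```

```text
t 16.05 tcp [648.3 -18.7  84.9] rel seat: x -152.4 y 2.8 z 84.9 Fmould x -0.2 y 0.4 z -0.9 grip 0.003 0.0 yawerr -0.08 q [ 0.22  0.55 -0.11 -0.   -0.91 -0.07]
```

Request:
{"name": "drive_tool", "arguments": {
  "series": [
    [0, 0, -0.2, 0, 0],
    [0, 0, -0.16, 0, 0],
    [0, 0, 0, 0.08, 0],
    [0, 0, 0, 0, 0]
  ]
}}

```text
time_s: 16.55
tcp_pos: [657.1, -17.3, 83.0]
tool_rot: [0.0, 0.759, -0.651, -0.0]
contact_force: [-1.0, -0.9, 0.3]
grip_width: -0.001
grasp_force: 0.0
```

Request:
{"name": "drive_tool", "arguments": {
  "series": [
    [0, 0, 0, 0.08, 0],
    [0, 0, 0, 0, 0]
  ]
}}

```text
time_s: 16.8
tcp_pos: [656.9, -17.3, 81.0]
tool_rot: [0.0, 0.759, -0.651, -0.0]
contact_force: [1.1, -0.3, 0.0]
grip_width: -0.001
grasp_force: 0.0
```

Request:
{"name": "drive_tool", "arguments": {
  "series": [
    [0, 0, 0, 0.08, 0],
    [0, 0, 0, 0, 0]
  ]
}}

```text
time_s: 17.05
tcp_pos: [657.0, -17.3, 79.1]
tool_rot: [0.0, 0.759, -0.651, -0.0]
contact_force: [-0.4, -0.5, 0.3]
grip_width: -0.001
grasp_force: 0.0
```

Request:
{"name": "drive_tool", "arguments": {
  "series": [
    [0, 0, 0, 0.05, 0],
    [0, 0, 0, 0, 0]
  ]
}}

```text
time_s: 17.3
tcp_pos: [657.1, -17.3, 77.9]
tool_rot: [0.0, 0.759, -0.651, -0.0]
contact_force: [0.3, -0.0, 0.1]
grip_width: 0.0
grasp_force: 0.0
```

Request:
{"name": "drive_tool", "arguments": {
  "series": [
    [0, 0, 0, 0.05, 0],
    [0, 0, 0, 0, 0]
  ]
}}

```text
time_s: 17.55
tcp_pos: [657.1, -17.3, 76.7]
tool_rot: [0.0, 0.759, -0.651, -0.0]
contact_force: [0.5, -0.5, -0.5]
grip_width: 0.002
grasp_force: 0.0
```

Request:
{"name": "drive_tool", "arguments": {
  "series": [
    [0, 0, 0, 0.05, 0],
    [0, 0, 0, 0, 0]
  ]
}}

```text
time_s: 17.8
tcp_pos: [657.1, -17.3, 75.4]
tool_rot: [0.0, 0.759, -0.651, -0.0]
contact_force: [0.0, 0.2, 0.3]
grip_width: 0.002
grasp_force: 0.0
```

```bash
python3 - <<'E'
from h import *
K,T=cam("side");p,d=get_image("side");P=cloud(K,T,d);O=np.array([508.8,-37.7,0])+11.7*EX
M=np.stack([(P-O)@EX,(P-O)@EY,P[...,2]],-1)
cv2.imwrite("pics/s5.png",cv2.resize(p[120:250,180:340],None,fx=4.8,fy=4.5,interpolation=cv2.INTER_CUBIC))
m=(d>0)&(abs(M[...,1])<14)&(M[...,2]>60)&(M[...,2]<100)
for x in range(-190,-100,6):
    k=M[m&(M[...,0]>=x)&(M[...,0]<x+6)]
    if len(k):print(x,len(k),np.median(k,0).round(1))
E
```

```text
-184 12 [-179.7   -1.2   74.1]
-178 37 [-174.4   -4.    74.5]
-172 33 [-169.5   -7.3   82.2]
-166 44 [-162.8   -8.    83.8]
-160 58 [-156.3   -7.6   83.2]
-154 54 [-150.9   -4.    73.8]
-148 49 [-146.1    1.2   73. ]
-142 30 [-139.2   -1.8   72.4]
-136 34 [-133.4   -2.    72.4]
-130 39 [-126.6   -3.1   71.9]
-124 41 [-120.6   -5.7   71.5]
-118 31 [-115.3    0.7   71.9]
-112 26 [-108.9    0.3   74.8]
-106 39 [-102.8    0.8   74.1]
```

View pics/s5.png

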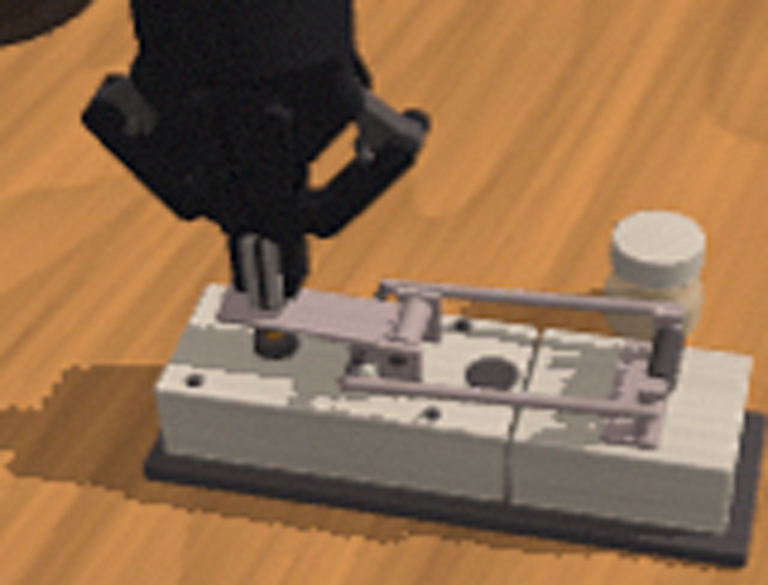

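Lever is snapped over onto the pad ((260,340) in the crop), top ≈74 mm at the fingers. Bail is still hooked at (665,350) and the mould gap is closed. Press in small steps.

Request:
{"name": "drive_tool", "arguments": {
  "series": [
    [0, 0, 0, 0.05, 0],
    [0, 0, 0, 0, 0]
  ]
}}

```text
time_s: 18.1
tcp_pos: [657.3, -17.3, 74.3]
tool_rot: [-0.0, 0.759, -0.651, 0.0]
contact_force: [-0.1, 0.2, -0.2]
grip_width: 0.001
grasp_force: 0.1
```

Request:
{"name": "drive_tool", "arguments": {
  "series": [
    [0, 0, 0, 0.04, 0],
    [0, 0, 0, 0, 0]
  ]
}}

```text
time_s: 18.35
tcp_pos: [657.4, -17.3, 73.9]
tool_rot: [-0.0, 0.759, -0.651, 0.0]
contact_force: [-1.1, 0.6, 3.2]
grip_width: -0.001
grasp_force: 2.0
```

Request:
{"name": "drive_tool", "arguments": {
  "series": [
    [0, 0, 0, 0.04, 0],
    [0, 0, 0, 0, 0]
  ]
}}

```text
time_s: 18.6
tcp_pos: [657.4, -17.3, 73.6]
tool_rot: [-0.0, 0.76, -0.65, 0.0]
contact_force: [-2.0, -0.0, 7.2]
grip_width: -0.002
grasp_force: 3.4
```

Request:
{"name": "drive_tool", "arguments": {
  "series": [
    [0, 0, 0, 0.03, 0],
    [0, 0, 0, 0, 0],
    [0, 0, 0, 0, 0]
  ]
}}

```text
time_s: 18.98
tcp_pos: [657.5, -17.3, 73.4]
tool_rot: [-0.0, 0.76, -0.65, 0.001]
contact_force: [-1.7, 0.4, 8.6]
grip_width: 0.002
grasp_force: 4.6
```

Request:
{"name": "drive_tool", "arguments": {
  "series": [
    [0, 0, 0, 0.01, 0],
    [0, 0, 0, 0, 0],
    [0, 0, 0, 0, 0],
    [0, 0, 0, 0, 0]
  ]
}}

```text
time_s: 19.48
tcp_pos: [657.5, -17.2, 73.4]
tool_rot: [-0.0, 0.76, -0.65, 0.001]
contact_force: [-3.5, 0.3, 10.2]
grip_width: -0.003
grasp_force: 5.0
```

Request:
{"name": "drive_tool", "arguments": {
  "series": [
    [0, 0, 0, 0.02, 0],
    [0, 0, 0, 0, 0],
    [0, 0, 0, 0, 0],
    [0, 0, 0, 0, 0],
    [0, 0, 0, 0, 0]
  ]
}}

```text
time_s: 20.1
tcp_pos: [657.5, -17.3, 73.3]
tool_rot: [-0.0, 0.76, -0.65, 0.001]
contact_force: [-5.1, 1.1, 11.4]
grip_width: 0.0
grasp_force: 5.7
```

Request:
{"name": "drive_tool", "arguments": {
  "series": [
    [0, 0, 0, -0.06, 0],
    [0, 0, 0, -0.1, 0],
    [0, 0, 0, -0.3, 0],
    [0, 0, 0, -0.6, 0],
    [0, 0, 0, -0.8, 0],
    [0, 0, 0, -0.8, 0],
    [0, 0, 0, 0, 0],
    [0, 0, 0, 0, 0]
  ]
}}

```text
time_s: 21.1
tcp_pos: [656.7, -17.3, 136.8]
tool_rot: [0.0, 0.759, -0.651, -0.0]
contact_force: [0.4, 0.5, 0.2]
grip_width: 0.002
grasp_force: 0.0
```

```bash
python3 st.py; python3 - <<'E'
from h import *
K,T=cam("side");p,d=get_image("side");P=cloud(K,T,d);O=np.array([508.8,-37.7,0])+11.7*EX
M=np.stack([(P-O)@EX,(P-O)@EY,P[...,2]],-1)
cv2.imwrite("pics/s6.png",cv2.resize(p[120:250,180:340],None,fx=4.8,fy=4.5,interpolation=cv2.INTER_CUBIC))
m=(d>0)&(abs(M[...,1])<14)&(M[...,2]>60)&(M[...,2]<100)&(M[...,0]>-182)&(M[...,0]<-115)
print(np.polyfit(M[m][:,0],M[m][:,2],1))
E
```

```text
t 21.1 tcp [656.7 -17.3 136.8] rel seat: x -161.0 y 2.7 z 136.8 Fmould x -0.4 y -0.5 z 0.2 grip 0.002 0.0 yawerr -0.1 q [ 0.22  0.51 -0.03 -0.   -1.03 -0.07]
[-3.94736770e-02  6.64076151e+01]
```

View pics/s6.png

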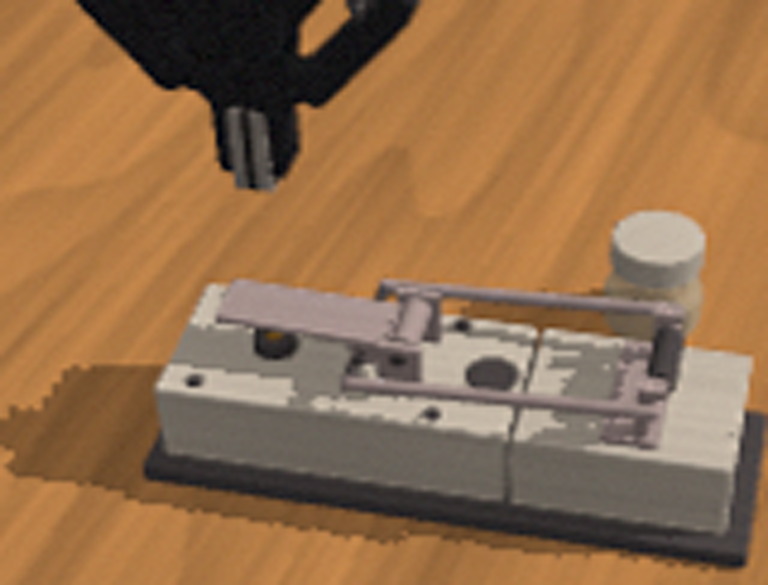

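The lever lies clamped at about 0.04 rad on its pad (275,340). The bail is hooked at (665,350), the gap at (520,430) is closed, and the gripper is clear.

```bash
python3 -c "
from bench import close_job
print(close_job())"
```

```text
the job is handed in; nothing more can be done
None
```

I handed the job in at about 21 s of the 54 s, with the bail hooked behind both prongs and the lever past centre at about 0.04 rad. I pressed it onto its stop with about 11 N. The mould gap is closed and the gripper is clear. I kept clear of the pliers, block and jar, and no verdict came back.

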